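# Jack the carrier arm off its rest and hold it up

### The arm

A 6-joint arm with a two-finger parallel gripper is mounted at the origin on a cart in front of the work surface, level with it; the furniture and walls round the work are solid. World frame = base frame: x ahead of the robot, y to its left, z up, the work surface at z = 0. Lengths are in m, angles in degrees, forces in N, time in s.
With the tool pointing down it reaches from about 0.35 to 0.8 m from the base axis. Payload 7.3 kg.
Tool frame: the origin (TCP) lies midway between the tips of the shut fingers; the grasp point (between the pads) lies 19 mm behind it (manip.grip_point_offset is the distance from the TCP to the grasp point, in m); z points along the fingers, x is the direction in which the jaws open and shut, and the axes are right-handed (so a half turn about z gives the same grasp; the last joint's range is limited). The gripper opens to 85 mm and grips with 20 to 120 N. Pads are 22 mm wide; open, the fingers measure 114 mm over their backs; the gripper's body (76 mm by 85 mm) begins 54 mm behind the grasp point. The pads swing forward as they close: fully open they stand 13 mm farther back than shut.
Start: joints at [55.921, 19.595, 87.324, -0, 73.075, -8.365], TCP at [0.228, 0.473, 0.231] pointing down, gripper open.
Joint ranges: [-145.02, 145.02], [-44.19, 115.74], [2.07, 154.8], [-57.11, 237.11], [16.16, 152.29], [-177.93, 177.93]. Speed limits (degrees/s): [147.25, 147.25, 180, 180, 180, 180].

### API

Orientations are given as [roll, pitch, yaw] about the fixed x, y, z axes, in that order (R = Rz(yaw) Ry(pitch) Rx(roll)).
In Python, from cell import manip, viewer gives the robot as it stands. The module is installed in compiled form; this text tells all that it offers.
- The arm moves only by the shell command python3 -m inch 'ROWS' [OPENING]. ROWS is JSON, a list of rows, each a list of 6 numbers: the shift along the tool's x, y, z in cm, then the turn, a rotation vector about the tool's x, y, z in degrees. A call has exactly 10 rows; each row is the pose to reach, as a shift and turn from the pose commanded when the call began, along the tool's axes at that moment; what a row does not reach only later rows make up. A row lasts 1/10 s, in which the tool goes at most 50 mm and 8.59 degrees, less where a joint would pass 70% of its speed; a pose out of reach is approached as far as the arm can. A call with a gripper value outside its range is refused whole. OPENING is the closure, from -1 (fully open) to 1 (shut), set as the call begins (- or left out, the last holds). The fingers move at their own pace and stop on an object; the grip force is fixed at half the most. Time passes only in rows, so rows that repeat a pose let the fingers close, or fill a call up. It gives the time, the measured TCP pose, the force and the opening at its end, in the units of the state.
- manip.read_state(): the state, without advancing time (a new reading comes with each control period).
- viewer.snapshot(name): name is "side" or "top"; returns a dict with "frame" (384x512x3 uint8, blue, green, red), "z_map" (384x512 float32, m along the optical axis (not along the pixel's ray), 0 where there is no reading), "fx", "fy", "cx", "cy" (pixels), "pose" (4x4, takes a point from camera to world coordinates). Camera axes: x right, y up, looking along -z (the intrinsics and any distortion apply to the point x, -y, -z); pixel columns grow to the right and rows downward; lengths in m; the calibration is good to about 2 mm. A picture is of the moment at which its call begins.
- manip.hand_in(): hands the job in, once; it reports no verdict.
The state is a dict: "clock": time; "q": joint angles; "dq": joint speeds; "joint_torque": joint torques, N m; "position": TCP position; "ee_rot": TCP orientation; "contact_force": force on the tool from outside, world axes, zero at the start; "torque": the same for the moment, N m; "gripper_width": finger opening in m.
Only numpy, scipy, OpenCV 4.12 (cv2) and the standard library are available. Lean on these libraries where they do the work, as an engineer would, in place of code of your own. Each camera call takes 0.05 s, during which the arm holds its last target.

### The job

Raise the hinged carrier arm off its rest with the small toe jack, so that the rest can be changed: set the jack flat on the bench with its round saddle centred under the arm's lift pad (marked by the round boss on top of the arm's free end). Then press the jack's pump handle all the way down and finish while still holding it down, so that the jack alone carries the arm. Do not push or lift the arm by hand, and leave the other things on the bench where they are.

Things in the scene. Friction and masses are not known exactly. Their poses are not given: they have to be found in the camera images.
- fixture: grey steel fixture fixed to the bench; it carries the arm. Origin on the bench straight below the lift pad; local x runs along the arm to the hinge, roughly away from the robot, and z up. Foot 66 x 60 mm, 12 high, from x +46 to +112; rest post (22 across, 66 high) at x +58; hinge cheeks at x +80 to +110, 52 wide over both, 78 high. In front of x +46 nothing stands under the arm.
- carrier: flat steel carrier arm, 127 x 34 x 22 mm, 1.0 to 1.5 kg, hinged at its far end and lying level on the rest post, its free end reaching 22 mm past the lift point towards the robot; underside 66 mm, top 88 mm above the bench. A hex nut and stud (32 across, 20 high) are fixed on top, 60 mm from the boss towards the hinge. Origin on the hinge axis, 62 mm above the bench. Swings up freely and falls back.
- lift_pad (a point): centre of the lower face of the lift pad, a round stud 20 mm across and 12 mm long under the arm, 95 mm from the hinge axis; 54 mm above the bench at rest.
- lift_boss (a point): centre of the top of the round boss (20 mm across, 6 mm high) on top of the arm, straight above the lift pad, 94 mm above the bench at rest.
- jack: loose steel toe jack, 0.8 kg. Base 202 x 62 x 10 mm, from local x +30 to -172. Origin on the base's underside, below the saddle centre; x points out of the toe, away from the handle. Tower at x -62: 30 (x) x 44 (y) mm, 74 high; on it an upright aluminium grip lug 26 x 26 mm, 74 to 119 mm above the bench, to hold and slide the jack by. In place, jack x points along fixture x.
- saddle_top (a point): centre of the top of the jack's saddle, a flat steel disc of 40 mm diameter on the toe; 48 mm above the bench when down. It rises 18 mm in all, 36 mm per rad of the handle: the first 6 mm take up the gap to the lift pad, the rest lifts the arm. Obstacle: a fixed grey lump, 90 mm high, stands at x 0.335 to 0.435, y -0.05 to 0.05 m, beside the jack's tail.
- paddle (a point): centre of the upper face of the black paddle (44 long, 40 wide, 12 mm thick) ending the pump handle. Pivot axis: along jack y through local x -88, 62 mm above the bench; the paddle's middle is 105 mm from it. Raised, the handle slopes up away from the tower by 0.42 rad (point 110 mm above the bench); fully down it slopes down by 0.08 rad (point 60 mm above the bench).
- pump_handle (a joint): pump handle, rad: 0 raised (start), 0.5 fully down against its stop. It is sprung up and has no latch, so it comes up and the load falls when let go. Pushing the paddle down takes about 3 N at first and 8 to 10 N at the bottom under load. Obstacle: a fixed level bar on a post, 160 to 175 mm above the bench, runs at the left of the work from x 0.43, y 0.035 to x 0.79, y 0.085 m.
- blank_cylinder: grey turned cylinder, 66 mm across, 124 mm high, a bystander; origin at the centre of its underside.
- vee_block: grey vee block, 50 x 50 mm, 34 mm high, a bystander; origin at the centre of its underside.
- thumb_screw: steel thumb screw standing on its round head, 30 mm across, 29 mm high, a bystander; origin at the centre of its underside.

How it is judged (in metres and radians):
On the way:
1. the jack stands flat with its saddle centred under the lift pad, the arm still down on its rest (horizontal distance between saddle_top and lift_pad below 0.008 m and angle between jack's own z axis and vertical below 0.05 rad and height (world z) of jack below 0.004 m and height (world z) of lift_pad below 0.056 m), for 0.2 s.
At the end, for the whole second after the job is handed in: Still pushing on the jack (over 2 N), handle beyond 0.42 of its 0.5 rad; saddle within 8 mm of centre under the lift pad and carrying the arm (over 3 N), pad at least 60 mm above the bench (6 mm up) and still; robot not touching the arm; jack flat on the bench (value of joint pump_handle above 0.42 rad and height (world z) of lift_pad above 0.06 m and horizontal distance between saddle_top and lift_pad below 0.008 m and contact force between jack and carrier above 3 N and contact force between any of the fingers, the arm and jack above 2 N and contact force between each of the arm, the fingers and carrier below 0.5 N and angle between jack's own z axis and vertical below 0.05 rad and height (world z) of jack below 0.004 m and linear speed of carrier below 0.02 m/s); the arm keeps its last pose, push and grip.
It fails at once if the arm is pushed or lifted by hand (contact force between any of the arm, the fingers and carrier above 4 N).
It fails at once if a bystander is disturbed (distance of any of blank_cylinder, vee_block, thumb_screw from where it was at the start of the episode above 0.03 m).
It also fails if it takes over 42 s, if anything falls off the work surface, if the arm or the gripper's body presses on something with over 40 N, if the wrist force passes 120 N, or if a joint passes its speed limit or range.

## Working session

There is one attempt and no reset: what is moved stays moved. The work goes in short steps, Python scripts to look and compute and a shell command to move; the robot and the scene stay as the last step left them, time stands still between calls to the robot, and variables do not carry over. Pictures are saved under pics/ and viewed, and the job is handed in when it is done.

```bash
ls; mkdir -p pics
python3 - <<'E'
from cell import manip, viewer
import cv2, numpy as np
print(manip.read_state()); print(manip.grip_point_offset)
for n in ("side","top"):
    s=viewer.snapshot(n); cv2.imwrite(f"pics/{n}0.png",s["frame"]); np.savez(f"pics/{n}0.npz",**s)
    print(n,s["fx"],s["fy"],s["cx"],s["cy"],s["pose"].round(4).tolist(),s.keys())
E
```

```text
pics
{'clock': 0.0, 'q': array([ 5.59201397e+01,  1.96376839e+01,  8.73778947e+01,  2.88237361e-04,
        7.30750933e+01, -8.36594185e+00]), 'dq': array([ 0.03433625, -0.00572695, -0.10442399, -0.04430319, -0.15921547,
       -0.00552897]), 'joint_torque': array([ 3.58384314e-04, -4.33679187e+01, -2.46012390e+01, -1.31187835e-04,
        7.85231532e-03,  1.84629144e-06]), 'position': array([0.22753977, 0.47267599, 0.23061062]), 'ee_rot': array([-1.79986535e+02,  8.96669723e-02,  6.42860079e+01]), 'contact_force': array([ 0.09439058, -0.45712642, -0.58841182]), 'torque': array([ 0.03635474, -0.06715166, -0.00617719]), 'gripper_width': 0.08548530181731513}
0.0187
side 475.8919193030451 475.8919193030451 261.77301038852795 188.9589178444009 [[0.896, -0.2498, 0.367, 0.9104], [0.4438, 0.5287, -0.7236, -0.6739], [-0.0133, 0.8112, 0.5846, 0.6258], [0.0, 0.0, 0.0, 1.0]] dict_keys(['frame', 'z_map', 'fx', 'fy', 'cx', 'cy', 'pose'])
top 414.4071172339438 414.4071172339438 260.44008296926427 186.85210006584384 [[-0.0079, 0.9833, -0.1821, 0.3858], [-1.0, -0.0082, -0.001, -0.0045], [-0.0025, 0.1821, 0.9833, 1.0854], [0.0, 0.0, 0.0, 1.0]] dict_keys(['frame', 'z_map', 'fx', 'fy', 'cx', 'cy', 'pose'])
```

View pics/side0.png

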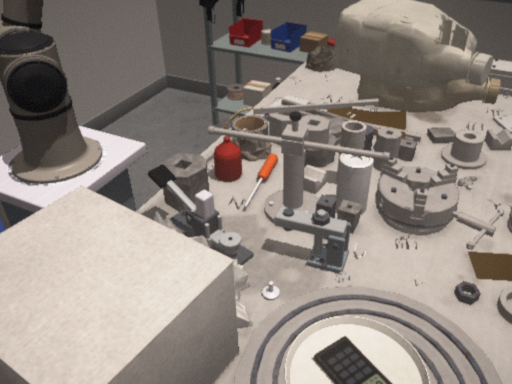

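View pics/top0.png

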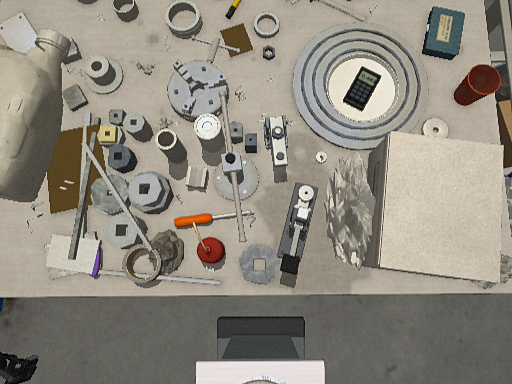

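The top view shows the jack at about (300,230), its saddle at (305,192) and paddle at (288,264). The fixture is at (277,140) and the thumb screw at (321,157). The side view shows the jack at (205,220) and the fixture at (320,235). I'll zoom in.

Run:
```python
import cv2
a=cv2.imread("pics/top0.png")[100:290,180:350]; cv2.imwrite("pics/topz.png",cv2.resize(a,None,fx=3.1,fy=3.1,interpolation=cv2.INTER_CUBIC))
a=cv2.imread("pics/side0.png")[150:310,140:370]; cv2.imwrite("pics/sidez.png",cv2.resize(a,None,fx=3.4,fy=3.4,interpolation=cv2.INTER_CUBIC))
```

```text
(no output)
```

View pics/topz.png

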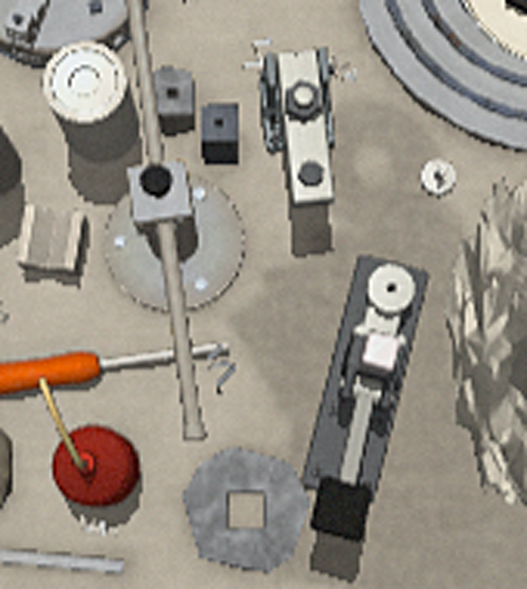

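View pics/sidez.png

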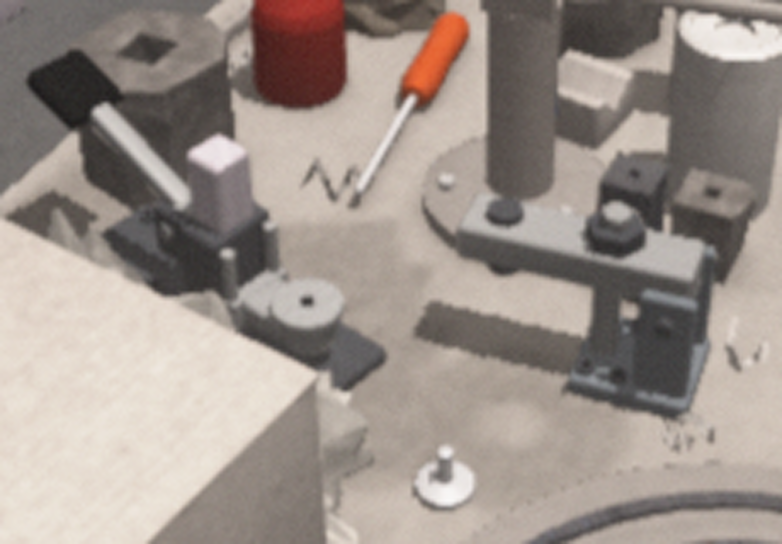

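```bash
cat > h.py <<'E'
import numpy as np, cv2
def load(p): return dict(np.load(p))
def ray(s,u,v,z):
    P=s["pose"]; d=P[:3,:3]@np.array([(u-s["cx"])/s["fx"],-(v-s["cy"])/s["fy"],-1.]); o=P[:3,3]
    return o+d*(z-o[2])/d[2]
def pt3(s,u,v):
    P=s["pose"]; z=float(s["z_map"][int(round(v)),int(round(u))])
    return (P@np.array([(u-s["cx"])/s["fx"]*z,-(v-s["cy"])/s["fy"]*z,-z,1]))[:3]
def cloud(s):
    v,u=np.mgrid[0:384,0:512]; z=s["z_map"]; P=s["pose"]
    X=np.stack([(u-s["cx"])/s["fx"]*z,-(v-s["cy"])/s["fy"]*z,-z],-1)
    return X@P[:3,:3].T+P[:3,3]
def proj(s,p):
    P=s["pose"]; c=P[:3,:3].T@(np.asarray(p)-P[:3,3]); return s["cx"]+s["fx"]*c[0]/-c[2], s["cy"]-s["fy"]*c[1]/-c[2]
E
python3 - <<'E'
from h import *
t=load("pics/top0.npz"); s=load("pics/side0.npz")
T=lambda x,y:(180+(x+.5)/3.1-.5,100+(y+.5)/3.1-.5)
S=lambda x,y:(140+(x+.5)/3.4-.5,150+(y+.5)/3.4-.5)
for n,c,z in [("saddle",(391,288),.048),("lug",(380,353),.119),("boss",(311,173),.094),("stud",(303,97),.108),("paddle",(341,510),.110),("thumb",(438,177),.005),("toeL",(359,256),.01),("toeR",(428,269),.01),("rearL",(304,483),.01),("armFL",(292,202),.088),("armFR",(332,199),.088),("armBL",(279,53),.088),("armBR",(325,50),.088)]:
    u,v=T(*c); print("top",n,np.round((u,v),1),ray(t,u,v,z).round(4),pt3(t,u,v).round(4))
for n,c,z in [("saddle",(308,302),.048),("lug",(219,151),.119),("boss",(504,206),.094),("stud",(617,210),.108),("paddle",(73,82),.110),("thumb",(445,480),.005)]:
    u,v=S(*c); print("side",n,ray(s,u,v,z).round(4),pt3(s,u,v).round(4))
# clouds
for nm,im in (("top",t),("side",s)):
    C=cloud(im); 
    m=(im["z_map"]>0)&(C[...,2]>.112)&(C[...,2]<.126)&(C[...,0]>.35)&(C[...,0]<.6)&(C[...,1]>-.2)&(C[...,1]<-.06)
    print(nm,"lug cloud",m.sum(),C[m].mean(0))
E
```

```text
top saddle [305.8 192.6] [ 0.5621 -0.1184  0.048 ] [ 0.5624 -0.1186  0.0462]
top lug [302.2 213.5] [ 0.5003 -0.1009  0.119 ] [ 0.5009 -0.1014  0.1142]
top boss [280.  155.5] [ 0.6477 -0.0523  0.094 ] [ 0.6479 -0.0523  0.0933]
top stud [277.4 131. ] [ 0.7062 -0.0463  0.108 ] [ 0.7066 -0.0463  0.1068]
top paddle [289.7 264.2] [ 0.3839 -0.0696  0.11  ] [ 0.3839 -0.0697  0.1091]
top thumb [321.  156.8] [ 0.6667 -0.1666  0.005 ] [ 0.6654 -0.1658  0.0099]
top toeL [295.5 182.2] [ 0.5965 -0.0961  0.01  ] [ 0.5988 -0.0971 -0.0019]
top toeR [317.7 186.4] [ 0.5847 -0.1545  0.01  ] [ 0.5859 -0.1554  0.0035]
top rearL [277.7 255.5] [ 0.4059 -0.0462  0.01  ] [ 0.4059 -0.0463  0.0083]
top armFL [273.9 164.8] [ 0.6255 -0.037   0.088 ] [ 0.6294 -0.0376  0.0718]
top armFR [286.8 163.9] [ 0.6277 -0.069   0.088 ] [ 0.6301 -0.0696  0.0783]
top armBL [269.7 116.8] [ 0.7504 -0.0282  0.088 ] [ 0.751  -0.0282  0.0861]
top armBR [284.5 115.8] [ 0.7526 -0.0657  0.088 ] [ 0.7561 -0.0663  0.0784]
side saddle [ 0.5642 -0.1212  0.048 ] [ 0.5635 -0.1201  0.0469]
side lug [ 0.5053 -0.1051  0.119 ] [ 0.5047 -0.1042  0.1182]
side boss [ 0.6481 -0.0543  0.094 ] [ 0.6482 -0.0546  0.0943]
side stud [ 0.7086 -0.0488  0.108 ] [ 0.7083 -0.0479  0.1073]
side paddle [ 0.3867 -0.074   0.11  ] [ 0.3875 -0.0749  0.1108]
side thumb [ 0.6673 -0.1676  0.005 ] [ 0.6685 -0.17    0.0079]
top lug cloud 201 [ 0.45051477 -0.09023008  0.1163677 ]
side lug cloud 253 [ 0.45585898 -0.09572173  0.11611561]
```

Run:
```python
from h import *
t=load("pics/top0.npz"); s=load("pics/side0.npz")
for nm,im in (("top",t),("side",s)):
    C=cloud(im); ok=im["z_map"]>0
    X,Y,Z=C[...,0],C[...,1],C[...,2]
    m=ok&(Z>.083)&(Z<.112)&(X>.61)&(X<.78)&(Y>-.085)&(Y<-.015)
    r=cv2.minAreaRect(np.float32(np.c_[X[m],Y[m]])*1000); print(nm,"arm",r)
    if nm=="side":
        m0=ok&(Z>.0)&(Z<.3)
    for x0 in np.arange(.36,.62,.04):
        m=ok&(X>x0)&(X<x0+.04)
        print(nm,round(x0,2),[ (round(y0,2), round(float(Z[m&(Y>y0)&(Y<y0+.02)].max()),3)) for y0 in np.arange(-.24,-.10,.02) if (m&(Y>y0)&(Y<y0+.02)).any()])
    # lug
    m=ok&(Z>.109)&(Z<.125)&(X>.47)&(X<.54)&(Y>-.14)&(Y<-.07)
    r=cv2.minAreaRect(np.float32(np.c_[X[m],Y[m]])*1000); print(nm,"lug",r,m.sum(),C[m].mean(0))
    g=im["frame"].astype(int)
    m=ok&(Z>.043)&(Z<.053)&(X>.53)&(X<.60)&(Y>-.16)&(Y<-.08)
    print("saddle",C[m].mean(0),np.ptp(C[m],0),m.sum())
    m=ok&(Z>.09)&(Z<.098)&(np.hypot(X-.648,Y+.0535)<.014)
    print("boss",C[m].mean(0),np.ptp(C[m],0),m.sum())
```

```text
top arm ((689.9622192382812, -48.441314697265625), (126.73656463623047, 33.90596008300781), 5.5031538009643555)
top 0.36 [(np.float64(-0.24), 0.07), (np.float64(-0.22), 0.091), (np.float64(-0.2), 0.015), (np.float64(-0.18), 0.004), (np.float64(-0.16), 0.004), (np.float64(-0.14), 0.005), (np.float64(-0.12), 0.01)]
top 0.4 [(np.float64(-0.24), 0.119), (np.float64(-0.22), 0.098), (np.float64(-0.2), 0.086), (np.float64(-0.18), 0.004), (np.float64(-0.16), 0.004), (np.float64(-0.14), 0.004), (np.float64(-0.12), 0.015)]
top 0.44 [(np.float64(-0.24), 0.148), (np.float64(-0.22), 0.096), (np.float64(-0.2), 0.111), (np.float64(-0.18), 0.054), (np.float64(-0.16), 0.005), (np.float64(-0.14), 0.013), (np.float64(-0.12), 0.076)]
top 0.48 [(np.float64(-0.24), 0.155), (np.float64(-0.22), 0.16), (np.float64(-0.2), 0.11), (np.float64(-0.18), 0.081), (np.float64(-0.16), 0.005), (np.float64(-0.14), 0.074), (np.float64(-0.12), 0.122)]
top 0.52 [(np.float64(-0.24), 0.136), (np.float64(-0.22), 0.131), (np.float64(-0.2), 0.115), (np.float64(-0.18), 0.065), (np.float64(-0.16), 0.015), (np.float64(-0.14), 0.06
[... 1166 characters left out ...]
, (np.float64(-0.14), 0.068), (np.float64(-0.12), 0.05)]
side 0.56 [(np.float64(-0.22), 0.108), (np.float64(-0.2), 0.11), (np.float64(-0.14), 0.05), (np.float64(-0.12), 0.049)]
side 0.6 [(np.float64(-0.24), 0.064), (np.float64(-0.22), 0.079), (np.float64(-0.2), 0.084), (np.float64(-0.18), 0.003), (np.float64(-0.16), 0.002), (np.float64(-0.14), 0.002), (np.float64(-0.12), 0.003)]
side lug ((502.83380126953125, -104.61231231689453), (26.18324851989746, 27.643552780151367), 71.2877426147461) 180 [ 0.50493013 -0.10739653  0.11603121]
saddle [ 0.56313263 -0.12183993  0.04720601] [0.03810789 0.04002701 0.00632684] 273
boss [ 0.64894958 -0.05499849  0.09298177] [0.0182865  0.02075592 0.00518609] 65
```

```bash
cat >> h.py <<'E'
from scipy.spatial.transform import Rotation as Ro
def need(cur,rpy,tgt,yaw,roll=180,pitch=0):
    R=Ro.from_euler('xyz',rpy,degrees=True); d=R.inv().apply(np.array(tgt)-np.array(cur))*100
    w=(R.inv()*Ro.from_euler('xyz',[roll,pitch,yaw],degrees=True)).as_rotvec(degrees=True)
    print("shift cm",d.round(2),"turn",w.round(2))
E
python3 - <<'E'
from h import *
from cell import manip
st=manip.read_state(); need(st["position"],st["ee_rot"],[.503,-.1035,.2306],75)
t=load("pics/top0.npz");s=load("pics/side0.npz")
for im in (t,s):
    C=cloud(im);X,Y,Z=C[...,0],C[...,1],C[...,2];ok=im["z_map"]>0
    a=np.array([.2275,.4727]);b=np.array([.503,-.1035]);u=(b-a)/np.linalg.norm(b-a)
    al=(X-a[0])*u[0]+(Y-a[1])*u[1]; pe=abs(-(X-a[0])*u[1]+(Y-a[1])*u[0])
    for k in np.arange(0.1,.7,.06):
        m=ok&(al>k)&(al<k+.06)&(pe<.08); print(round(k,2),Z[m].max().round(3) if m.any() else None,end="; ")
    print()
E
```

```text
shift cm [-39.96  49.82   0.05] turn [ -0.02   0.08 -10.72]
0.1 0.019; 0.16 0.053; 0.22 0.112; 0.28 0.113; 0.34 0.173; 0.4 0.176; 0.46 0.175; 0.52 0.11; 0.58 0.121; 0.64 0.122; 
0.1 None; 0.16 0.049; 0.22 0.05; 0.28 0.113; 0.34 0.167; 0.4 0.176; 0.46 0.175; 0.52 0.109; 0.58 0.12; 0.64 0.12;
```

```bash
python3 -m inch '[[-1.4,1.75,0,0,0,0],[-4.2,5.2,0,0,0,-1],[-7,8.7,0,0,0,-2],[-9.8,12.2,0,0,0,-3],[-12.6,15.7,0,0,0,-4],[-15.4,19.2,0,0,0,-5],[-18.2,22.7,0,0,0,-6],[-21,26.2,0,0,0,-7],[-23.8,29.7,0,0,0,-8],[-26,32.4,0,0,0,-9]]' -0.4
python3 - <<'E'
from h import *
from cell import manip
st=manip.read_state(); need(st["position"],st["ee_rot"],[.503,-.1035,.2306],75)
E
```

```text
clock: 1.1
position: [0.4074, 0.096, 0.2312]
ee_rot: [-180.0, 0.0, 73.3]
contact_force: [0.4, 1.0, -0.5]
gripper_width: 0.0599
shift cm [-16.35  14.9    0.06] turn [-0.    0.01 -1.74]
```

```bash
python3 -m inch '[[-2.7,2.5,0,0,0,0],[-5.4,5,0,0,0,-0.5],[-8.1,7.5,0,0,0,-1],[-10.8,10,0,0,0,-1.5],[-13.5,12.4,0,0,0,-1.7],[-15.4,14.1,0,0,0,-1.7],[-16.3,14.9,0,0,0,-1.7],[-16.3,14.9,2,0,0,-1.7],[-16.3,14.9,5,0,0,-1.7],[-16.3,14.9,7.5,0,0,-1.7]]'
python3 - <<'E'
from h import *
from cell import manip,viewer
st=manip.read_state(); need(st["position"],st["ee_rot"],[.503,-.1035,.084],75)
s=viewer.snapshot("side"); cv2.imwrite("pics/s2.png",cv2.resize(s["frame"][130:310,120:370],None,fx=3,fy=3))
E
```

```text
clock: 2.1
position: [0.5021, -0.1, 0.1551]
ee_rot: [-179.9, -0.0, 75.0]
contact_force: [0.0, 0.1, 1.2]
gripper_width: 0.0602
shift cm [-0.32  0.18  7.1 ] turn [-0.05 -0.03 -0.01]
```

View pics/s2.png

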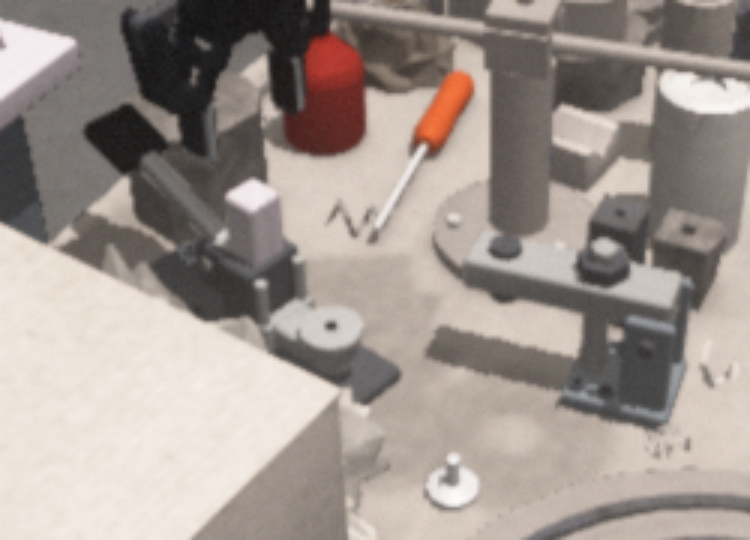

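The side view shows the open fingers straddling the lug from above, with the lug top at about (253,190), so I can descend.

```bash
python3 -m inch '[[-0.2,0.1,1,0,0,0],[-0.2,0.1,2.5,0,0,0],[-0.2,0.1,4,0,0,0],[-0.2,0.1,5.5,0,0,0],[-0.2,0.1,6.5,0,0,0],[-0.2,0.1,7,0,0,0],[-0.2,0.1,7.2,0,0,0],[-0.2,0.1,7.2,0,0,0],[-0.2,0.1,7.2,0,0,0],[-0.2,0.1,7.2,0,0,0]]'
python3 - <<'E'
from h import *
from cell import manip,viewer
st=manip.read_state(); need(st["position"],st["ee_rot"],[.503,-.1035,.082],75)
s=viewer.snapshot("side"); cv2.imwrite("pics/s3.png",cv2.resize(s["frame"][130:310,120:370],None,fx=3,fy=3))
E
```

```text
clock: 3.15
position: [0.5035, -0.1031, 0.0848]
ee_rot: [179.9, -0.0, 75.0]
contact_force: [0.6, -0.1, -0.3]
gripper_width: 0.0597
shift cm [-0.05 -0.04  0.28] turn [ 0.06 -0.   -0.02]
```

View pics/s3.png

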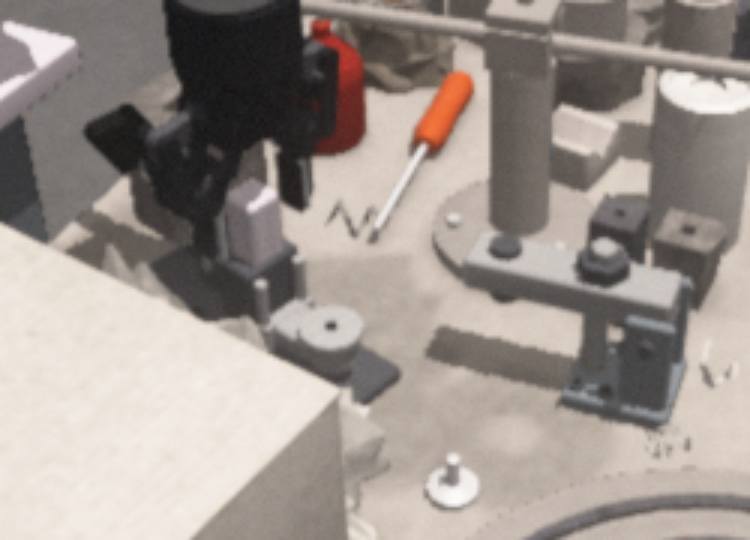

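The picture shows the fingers on both sides of the lug, at about (205,215) and (295,180). I'll close now.

```bash
python3 -m inch '[[0,0,0.2,0,0,0],[0,0,0.2,0,0,0],[0,0,0.2,0,0,0],[0,0,0.2,0,0,0],[0,0,0.2,0,0,0],[0,0,0.2,0,0,0],[0,0,0.2,0,0,0],[0,0,0.2,0,0,0],[0,0,0.2,0,0,0],[0,0,0.2,0,0,0]]' 1
python3 - <<'E'
from h import *
from cell import manip,viewer
s=viewer.snapshot("top"); cv2.imwrite("pics/t4.png",cv2.resize(s["frame"][100:290,180:350],None,fx=3.1,fy=3.1)); np.savez("pics/t4.npz",**s)
C=cloud(s);X,Y,Z=C[...,0],C[...,1],C[...,2]
m=(Z>.043)&(Z<.053)&(X>.53)&(X<.60)&(Y>-.16)&(Y<-.08); print(C[m].mean(0),m.sum())
st=manip.read_state();need(st["position"],st["ee_rot"],st["position"]+[.0838,.0444,0],st["ee_rot"][2]+20.2)
E
```

```text
clock: 4.2
position: [0.5031, -0.1031, 0.0823]
ee_rot: [180.0, 0.0, 75.0]
contact_force: [-1.7, -2.9, -0.0]
gripper_width: 0.0253
[nan nan nan] 0
shift cm [ 6.46  6.94 -0.  ] turn [-0.00e+00  1.00e-02 -2.02e+01]<stdin>:5: RuntimeWarning: Mean of empty slice.
  ret = um.true_divide(
```

View pics/t4.png

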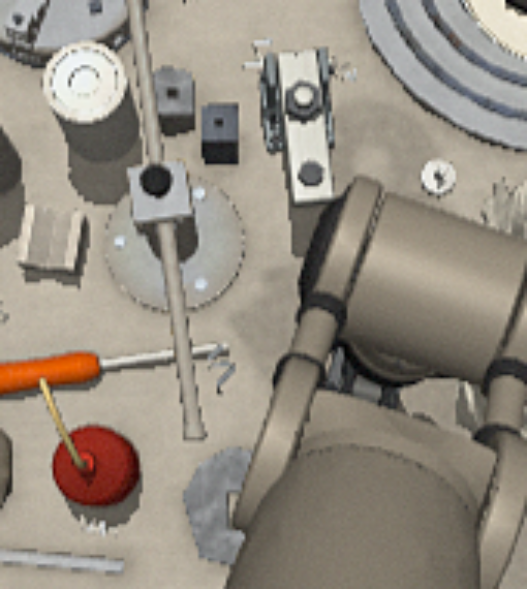

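The top view shows the arm hiding the jack, with the wrist well clear of the bar. The grip width of 25 mm matches the lug. Next I'll slide and turn the jack together.

```bash
python3 -m inch '[[0.3,0.35,0,0,0,-1],[0.9,1.0,0,0,0,-3],[1.6,1.7,0,0,0,-5],[2.3,2.4,0,0,0,-7],[3.0,3.2,0,0,0,-9],[3.7,3.9,0,0,0,-11],[4.4,4.7,0,0,0,-13.5],[5.0,5.4,0,0,0,-15.5],[5.5,5.9,0,0,0,-17],[5.5,5.9,0,0,0,-17]]'
python3 - <<'E'
from h import *
from cell import manip,viewer
st=manip.read_state();need(st["position"],st["ee_rot"],[.5031+.0838,-.1031+.0444,.0823],95.2)
s=viewer.snapshot("side"); cv2.imwrite("pics/s5.png",cv2.resize(s["frame"][130:310,120:370],None,fx=3,fy=3)); np.savez("pics/s5.npz",**s)
E
```

```text
clock: 5.25
position: [0.5748, -0.0646, 0.0823]
ee_rot: [180.0, -0.0, 92.0]
contact_force: [1.4, -1.0, 1.7]
gripper_width: 0.0255
shift cm [ 0.55  1.23 -0.  ] turn [ 0.02 -0.02 -3.15]
```

View pics/s5.png

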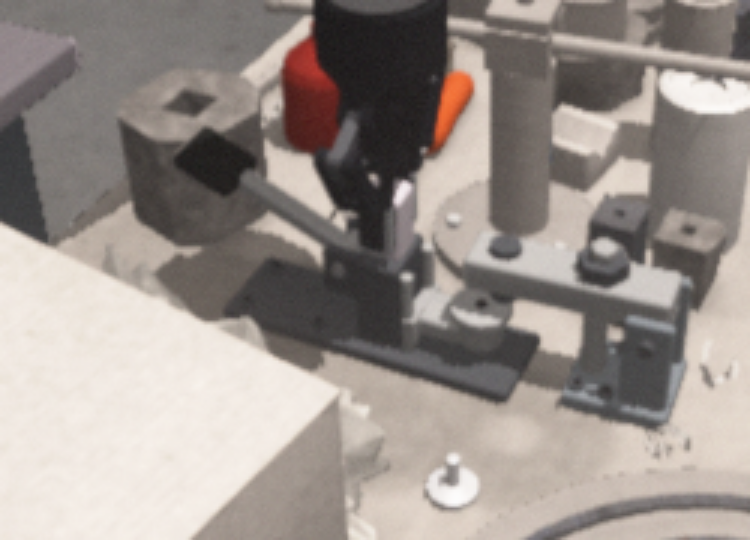

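The jack is flat and lined up with the arm, with the saddle at (480,308) just short of the pad. I'll finish the slide.

```bash
python3 -m inch '[[0.1,0.2,0,0,0,-0.6],[0.2,0.4,0,0,0,-1.2],[0.3,0.6,0,0,0,-1.8],[0.4,0.85,0,0,0,-2.4],[0.5,1.1,0,0,0,-2.9],[0.55,1.2,0,0,0,-3.1],[0.55,1.25,0,0,0,-3.1],[0.55,1.25,0,0,0,-3.1],[0.55,1.25,0,0,0,-3.1],[0.55,1.25,0,0,0,-3.1]]'
python3 - <<'E'
from h import *
from cell import manip,viewer
s=viewer.snapshot("side"); np.savez("pics/s6.npz",**s)
b=np.array([.6485,-.054]); a=np.radians(5.2); f=np.array([np.cos(a),np.sin(a)]); l=np.array([-f[1],f[0]])
im=cv2.resize(s["frame"][180:270,180:340],None,fx=5,fy=5,interpolation=cv2.INTER_CUBIC)
def P(x,y,z):
    p=np.r_[b+x*f+y*l,z]; u,v=proj(s,p); return int((u+.5-180)*5-.5),int((v+.5-180)*5-.5)
# expected outline of jack in goal
for q in [(.03,.031,.01),(.03,-.031,.01),(-.172,-.031,.01)]: cv2.circle(im,P(*q),3,(0,0,255),-1)
for k in range(0,360,15): cv2.circle(im,P(.02*np.cos(np.radians(k)),.02*np.sin(np.radians(k)),.048),1,(0,255,0),-1)
cv2.circle(im,P(0,0,.094),3,(255,0,255),-1)
cv2.imwrite("pics/s6.png",im)
E
```

```text
clock: 6.3
position: [0.5854, -0.0595, 0.0823]
ee_rot: [-179.9, -0.0, 95.1]
contact_force: [-5.7, -3.5, 4.6]
gripper_width: 0.0256
```

View pics/s6.png

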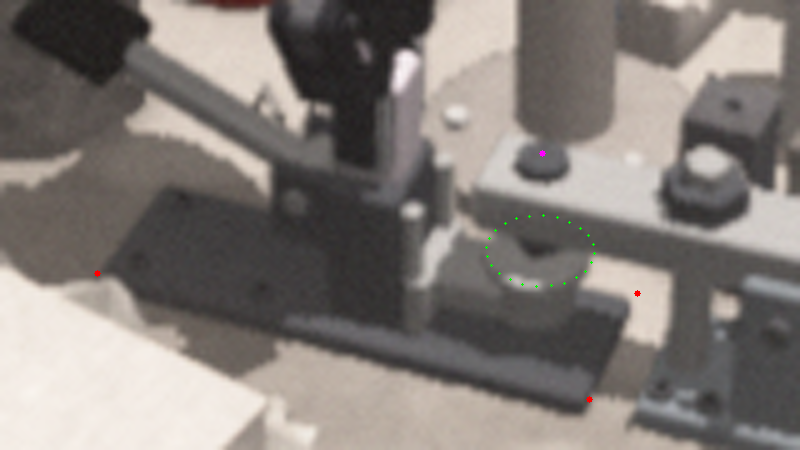

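```bash
python3 -m inch '[[0,0.1,0,0,0,0],[0,0.2,0,0,0,0],[0,0.3,0,0,0,0],[0,0.3,0,0,0,0],[0,0.3,0,0,0,0],[0,0.3,0,0,0,0],[0,0.3,0,0,0,0],[0,0.3,0,0,0,0],[0,0.3,0,0,0,0],[0,0.3,0,0,0,0]]'
python3 - <<'E'
from h import *
from cell import manip,viewer
s=viewer.snapshot("side"); np.savez("pics/s7.npz",**s)
b=np.array([.6485,-.054]); a=np.radians(5.2); f=np.array([np.cos(a),np.sin(a)]); l=np.array([-f[1],f[0]])
im=cv2.resize(s["frame"][190:270,240:340],None,fx=8,fy=8,interpolation=cv2.INTER_CUBIC)[:600]
def P(x,y,z):
    p=np.r_[b+x*f+y*l,z]; u,v=proj(s,p); return int((u+.5-240)*8-.5),int((v+.5-190)*8-.5)
for q in [(.03,.031,.01),(.03,-.031,.01),(-.172,-.031,.01)]: cv2.circle(im,P(*q),3,(0,0,255),-1)
for k in range(0,360,15): cv2.circle(im,P(.02*np.cos(np.radians(k)),.02*np.sin(np.radians(k)),.048),1,(0,255,0),-1)
cv2.imwrite("pics/s7.png",im)
E
```

```text
clock: 7.35
position: [0.5881, -0.0588, 0.0823]
ee_rot: [-179.8, -0.1, 95.1]
contact_force: [-6.0, -2.3, 5.2]
gripper_width: 0.0256
```

View pics/s7.png

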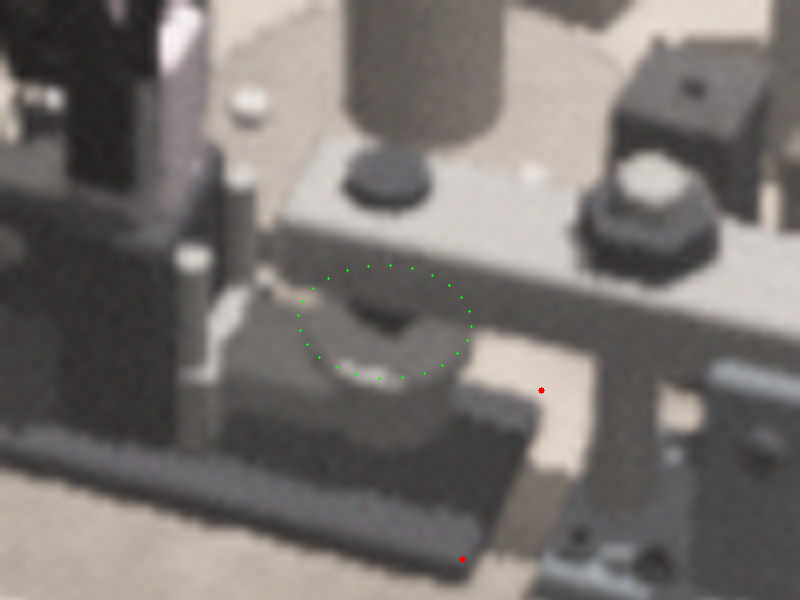

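Comparing the picture with the expected outline, the saddle rim (305–472 px) sits within about 2 mm of the goal circle, and the toe corners also agree to about 2 mm. I'll release and lift.

```bash
python3 -m inch '[[0,0,0,0,0,0],[0,0,0,0,0,0],[0,0,0,0,0,0],[0,0,0,0,0,0],[0,0,0,0,0,0],[0,0,-1,0,0,0],[0,0,-3,0,0,0],[0,0,-6,0,0,0],[0,0,-9,0,0,0],[0,0,-11.5,0,0,0]]' -0.3
python3 - <<'E'
from h import *
from cell import manip
st=manip.read_state();print(st["gripper_width"]);need(st["position"],st["ee_rot"],[.463,-.070,.16],95.2)
E
```

```text
clock: 8.4
position: [0.59, -0.059, 0.1999]
ee_rot: [179.9, 0.0, 95.1]
contact_force: [1.6, -0.5, -0.3]
gripper_width: 0.0553
0.05525754546813774
shift cm [  0.03 -12.76   3.97] turn [ 0.12  0.03 -0.11]
```

```bash
python3 -m inch '[[0,-1.5,0,0,0,0],[0,-4,0,0,0,0],[0,-6.5,0,0,0,0],[0,-9,0,0,0,0],[0,-11.5,0,0,0,0],[0,-12.7,0,0,0,0],[0,-12.8,1,0,0,0],[0,-12.8,2.5,0,0,0],[0,-12.8,3.5,0,0,0],[0,-12.8,4,0,0,0]]' 1
python3 - <<'E'
from h import *
from cell import manip,viewer
for n in ("side","top"):
    s=viewer.snapshot(n); np.savez(f"pics/{n}8.npz",**s)
    a=s["frame"][130:280,130:340] if n=="side" else s["frame"][100:290,180:350]
    cv2.imwrite(f"pics/{n}8.png",cv2.resize(a,None,fx=3.1,fy=3.1,interpolation=cv2.INTER_CUBIC))
    C=cloud(s);X,Y,Z=C[...,0],C[...,1],C[...,2]
    m=(Z>.112)&(Z<.123)&(abs(X-.588)<.025)&(abs(Y+.059)<.025); print(n,"lug",C[m].mean(0),m.sum(),cv2.minAreaRect(np.float32(np.c_[X[m],Y[m]])*1000) if m.any() else 0)
    m=(Z>.09)&(Z<.098)&(np.hypot(X-.6485,Y+.054)<.014); print("boss",C[m].mean(0),m.sum())
st=manip.read_state();print(st["position"],st["gripper_width"])
E
```

```text
clock: 9.4
position: [0.4624, -0.0701, 0.156]
ee_rot: [-179.9, -0.0, 95.1]
contact_force: [1.0, 0.4, 0.2]
gripper_width: -0.0004
side lug [ 0.58917728 -0.06233648  0.11720099] 146 ((587.6890258789062, -60.00235366821289), (25.664283752441406, 27.623001098632812), 5.316533088684082)
boss [ 0.64918271 -0.05563968  0.09306339] 69
top lug [ 0.59263656 -0.06437186  0.11662643] 24 ((589.1537475585938, -64.54546356201172), (24.369043350219727, 11.662482261657715), 4.664485931396484)
boss [ 0.64905317 -0.05249783  0.09331652] 45
[ 0.46226025 -0.07012411  0.15635698] -0.0004045532410621188
```

View pics/side8.png

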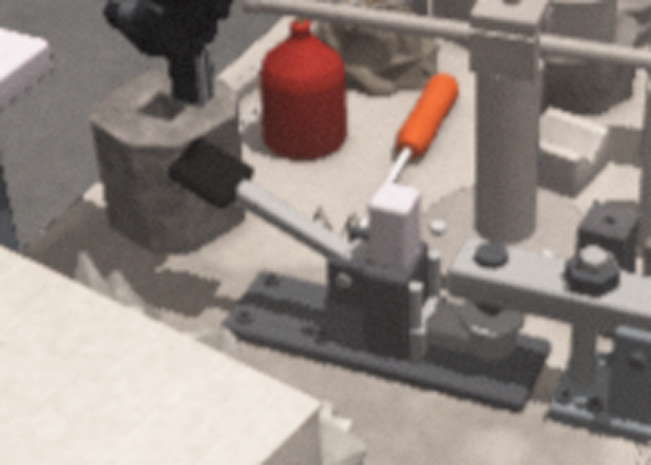

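View pics/top8.png

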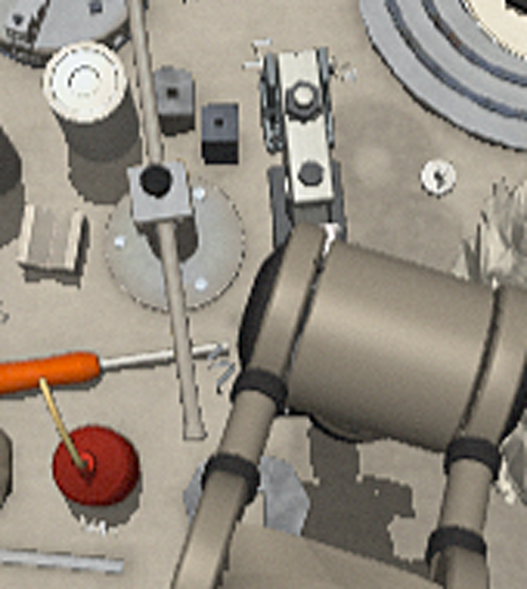

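The jack is in place. The side view shows the lug about 1 mm from where it should be, the shut fingertips at (190,98) and the paddle at (210,172). I'll check the paddle point before pressing.

Run:
```python
from h import *
s=load("pics/side8.npz")
for c in [(210,172),(172,168),(200,142),(250,172),(222,205)]:
    u,v=130+(c[0]+.5)/3.1-.5,130+(c[1]+.5)/3.1-.5; print(ray(s,u,v,.11).round(4),pt3(s,u,v).round(4))
p=proj(s,[.4624,-.0701,.11]); print((p[0]-130)*3.1,(p[1]-130)*3.1)
```

```text
[ 0.4717 -0.0762  0.11  ] [ 0.471  -0.0752  0.1091]
[ 0.4484 -0.0826  0.11  ] [ 0.4531 -0.0886  0.1152]
[ 0.4484 -0.0514  0.11  ] [ 0.4545 -0.0596  0.1168]
[ 0.4937 -0.0659  0.11  ] [ 0.486  -0.0547  0.1005]
[ 0.4963 -0.1017  0.11  ] [ 0.9104 -0.6739  0.6258]
201.51753313551018 161.9489017531957
```

```bash
python3 -m inch '[[-0.1,0.1,1,0,0,0],[-0.2,0.2,2,0,0,0],[-0.2,0.2,3,0,0,0],[-0.2,0.2,4,0,0,0],[-0.2,0.2,4.6,0,0,0],[-0.2,0.2,5.0,0,0,0],[-0.2,0.2,5.4,0,0,0],[-0.2,0.15,5.8,0,0,0],[-0.2,0.1,6.2,0,0,0],[-0.2,0.1,6.2,0,0,0]]'
python3 - <<'E'
from h import *
from cell import manip,viewer
s=viewer.snapshot("side"); np.savez("pics/side9.npz",**s)
cv2.imwrite("pics/side9.png",cv2.resize(s["frame"][130:280,130:340],None,fx=3.1,fy=3.1,interpolation=cv2.INTER_CUBIC))
E
```

```text
clock: 10.5
position: [0.4633, -0.0722, 0.0951]
ee_rot: [180.0, 0.0, 95.1]
contact_force: [-1.2, 0.0, 6.8]
gripper_width: 0.0001
```

View pics/side9.png

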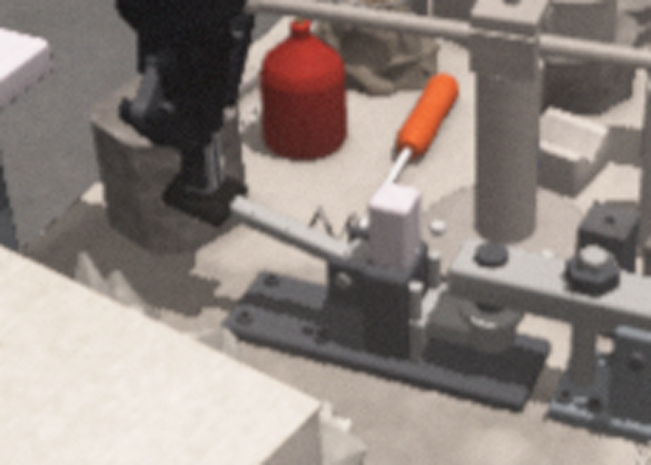

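The fingertips are on the paddle at (207,190), the handle is part way down with 6.8 N, and the jack hasn't moved. I'll keep pressing along the arc.

```bash
python3 -m inch '[[0,-0.05,0.4,0,0,0],[0,-0.1,0.8,0,0,0],[0,-0.2,1.2,0,0,0],[0,-0.25,1.6,0,0,0],[0,-0.3,2.0,0,0,0],[0,-0.35,2.4,0,0,0],[0,-0.4,2.8,0,0,0],[0,-0.4,3.1,0,0,0],[0,-0.4,3.3,0,0,0],[0,-0.4,3.3,0,0,0]]'
python3 - <<'E'
from h import *
from cell import manip,viewer
s=viewer.snapshot("side"); np.savez("pics/side10.npz",**s)
cv2.imwrite("pics/side10.png",cv2.resize(s["frame"][130:280,130:340],None,fx=3.1,fy=3.1,interpolation=cv2.INTER_CUBIC))
C=cloud(s);X,Y,Z=C[...,0],C[...,1],C[...,2]
m=(Z>.095)&(Z<.115)&(np.hypot(X-.6475,Y+.054)<.012); print("boss",np.median(C[m],0),m.sum())
m=(Z>.112)&(Z<.123)&(abs(X-.588)<.025)&(abs(Y+.059)<.025); print("lug",cv2.minAreaRect(np.float32(np.c_[X[m],Y[m]])*1000))
E
```

```text
clock: 11.55
position: [0.4591, -0.0726, 0.0624]
ee_rot: [-180.0, 0.0, 95.1]
contact_force: [-3.7, -1.2, 9.4]
gripper_width: 0.0003
boss [ 0.64889851 -0.05687608  0.10385365] 95
lug ((588.1719360351562, -60.5818977355957), (26.149362564086914, 26.640235900878906), 2.769972562789917)
```

View pics/side10.png

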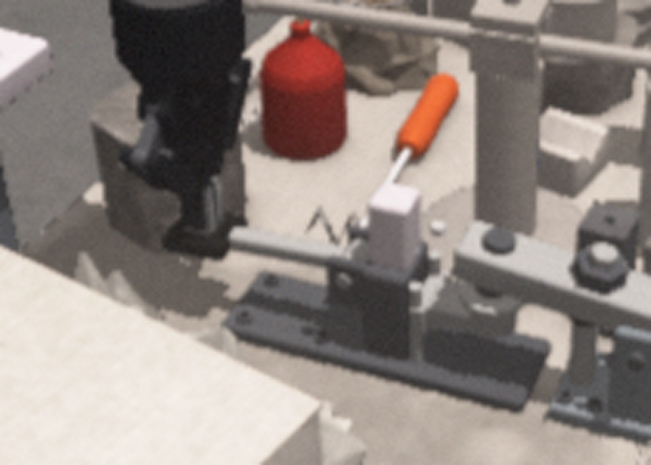

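The arm is up: the boss is at about 0.104 m, which is 10 mm higher. The handle is nearly level at (285,243) and the lug hasn't moved. I'll press slightly further onto the stop and settle.

```bash
python3 -m inch '[[0,0,0.1,0,0,0],[0,0,0.2,0,0,0],[0,0,0.3,0,0,0],[0,0,0.35,0,0,0],[0,0,0.4,0,0,0],[0,0,0.4,0,0,0],[0,0,0.4,0,0,0],[0,0,0.4,0,0,0],[0,0,0.4,0,0,0],[0,0,0.4,0,0,0]]'
python3 - <<'E'
from h import *
from cell import manip,viewer
s=viewer.snapshot("side"); np.savez("pics/side11.npz",**s)
cv2.imwrite("pics/side11.png",cv2.resize(s["frame"][130:280,130:340],None,fx=3.1,fy=3.1,interpolation=cv2.INTER_CUBIC))
C=cloud(s);X,Y,Z=C[...,0],C[...,1],C[...,2]
m=(Z>.101)&(Z<.115)&(np.hypot(X-.6475,Y+.055)<.009); print("boss",C[m].mean(0),m.sum())
m=(Z>.112)&(Z<.123)&(abs(X-.588)<.025)&(abs(Y+.059)<.025); print("lug",cv2.minAreaRect(np.float32(np.c_[X[m],Y[m]])*1000))
st=manip.read_state();print(st["position"],st["contact_force"])
E
```

```text
clock: 12.6
position: [0.4591, -0.0727, 0.0595]
ee_rot: [180.0, 0.0, 95.1]
contact_force: [-7.9, 0.3, 20.4]
gripper_width: 0.0002
boss [ 0.64837959 -0.05614239  0.10529442] 49
lug ((587.7913208007812, -60.47032928466797), (26.726329803466797, 26.16223907470703), 6.618347644805908)
[ 0.45917384 -0.07265477  0.05954982] [-7.42847929 -0.59085083 20.31369594]
```

View pics/side11.png

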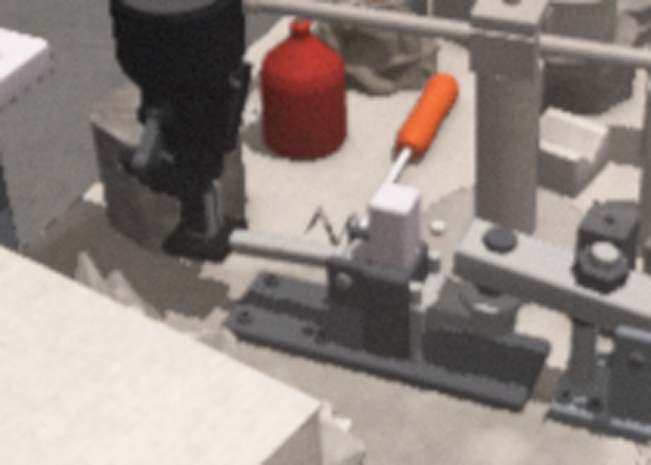

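Run:
```python
from cell import manip
print(manip.hand_in()); st=manip.read_state(); print(st["clock"],st["position"],st["contact_force"])
```

```text
the job is handed in; nothing more can be done
None
the job is handed in; nothing more can be done
```

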